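# Line up parts by size on the kitting strip

### The arm

A 6-joint arm with a two-finger parallel gripper is mounted at the origin on a cart in front of the work surface, level with it; the furniture and walls round the work are solid. World frame = base frame: x ahead of the robot, y to its left, z up, the work surface at z = 0. Lengths are in m, angles in degrees, forces in N, time in s.
With the tool pointing down it reaches from about 0.375 to 0.9 m from the base axis. Payload 3.1 kg.
Tool frame: the origin (TCP) lies between the finger pads; the fingertips stand 22 mm ahead of it and the grasp point (between the pads) lies 3 mm ahead of it; y points along the fingers, x is the direction in which the jaws open and shut, and the axes are right-handed (so a half turn about y gives the same grasp; the last joint's range is limited). The gripper opens to 87 mm and grips with 3 to 60 N. Pads are 19 mm wide; open, the fingers measure 117 mm over their backs; the gripper's body (75 mm by 190 mm) begins 51 mm behind the grasp point.
Start: joints at [-83.279, 30.224, 82.088, -0, 67.689, -10.227], TCP at [0.182, -0.598, 0.224] pointing down, gripper open.
Joint ranges: [-176.69, 176.69], [-43.24, 126.21], [12.49, 139.97], [-82, 262], [0, 151.66], [-163.58, 163.58]. Speed limits (degrees/s): [159.86, 159.86, 180, 180, 180, 180].

### API

Orientations are given as a 3x3 rotation matrix whose columns are the frame's x, y, z axes.
In Python, from rig import bot, imaging, workorder gives the robot as it stands. The module is installed in compiled form; this text tells all that it offers.
- The arm moves only by the tool drive_tool, never from a script. Its argument "commands" is a list of rows, each an object of numbers: "dx", "dy", "dz": the shift along the tool's x, y, z normalised to -1 to 1, where 1 is 4 cm; "wx", "wy", "wz": the turn, a rotation vector about the tool's x, y, z normalised to -1 to 1, where 1 is pi/2 rad; "grip": the finger opening in mm, from 0 to 87. In form: [{"dx": .., "dy": .., "dz": .., "wx": .., "wy": .., "wz": .., "grip": ..}, ...]. A call has 1 to 8 rows; each row shifts and turns the commanded pose from where the row before left it, along the tool's axes as they then stand; what a row does not reach is not made up. A row lasts 1/8 s, in which the tool goes at most 62.5 mm and 10.7 degrees, less where a joint would pass 70% of its speed; a pose out of reach is approached as far as the arm can. A call with a number of a shift or a turn outside -1 to 1 is refused whole. A call with a gripper value outside its range is refused whole. The fingers move at their own pace and stop on an object; the grip force is fixed at half the most. Time passes only in rows, so rows that do not move let the fingers close. It gives the time, the measured TCP pose, the force and the opening at its end, in the units of the state.
- bot.read_state(): the state, without advancing time (a new reading comes with each control period).
- imaging.capture(name): name is "scene" or "top" or "wrist"; returns (picture, depth): 480x640x3 uint8, red, green, blue; 480x640 float32, m along the optical axis (not along the pixel's ray), 0 where there is no reading.
- imaging.get_calibration(name): a dict with "mtx" (3x3 intrinsics, pixels), "dist" ([k1, k2, p1, p2, k3] as OpenCV has them; the pictures are not rectified), "world_to_cam" (4x4, takes a point from world to camera coordinates). Camera axes: x right, y down, z forward; pixel columns grow to the right and rows downward; lengths in m; the calibration is good to about 2 mm. A picture is of the moment at which its call begins: read the wrist's pose just before it. get_calibration takes no time and is no camera call; for the wrist camera it gives the pose at the moment of the call.
- workorder.hand_in(): hands the job in, once; it reports no verdict.
The state is a dict: "time_s": time; "joint_positions": joint angles; "qvel": joint speeds; "tau": joint torques, N m; "position": TCP position; "tcp_rot": TCP orientation; "force": force on the tool from outside, world axes, zero at the start; "moment": the same for the moment, N m; "opening": opening from 0.0 (shut) to 1.0 (fully open).
Only numpy, scipy, OpenCV 4.12 (cv2) and the standard library are available. Lean on these libraries where they do the work, as an engineer would, in place of code of your own. Each camera call takes 0.05 s, during which the arm holds its last target. There are 200 camera calls.

### The job

Line up the four round parts (ball bush, shaft coupling, push button, capacitor) in order of size on the kitting strip, one to a pad: the smallest on the pad next to the end block with the upright post, the largest on the pad farthest from the post. Stand each part just as it stands now, upright and in the middle of its pad, and leave the terminal block where it lies.

Things in the scene. Friction and masses are not known exactly. Their poses are not given: they have to be found in the camera images.
- bearing_mid (a point): plain steel linear ball bush, a smooth hollow cylinder standing upright, 19 mm diameter, 29 mm tall: the smallest part. This point is its centre, 14.5 mm above its foot; z is its upright axis.
- coupling_mid (a point): jaw shaft coupling, a light metal cylinder with a red band round its middle, standing upright, 25 mm diameter, 34 mm tall: the second smallest part. This point is its centre, 17 mm above its foot; z is its upright axis.
- button_mid (a point): spare push button standing upside down on its 30 mm wide cap, 46 mm tall with its contacts; a 33 mm wide flange lies 8 to 13 mm above its foot, above that is a round black body 25 mm in diameter (13 to 30 mm above the foot), where it is best gripped: the third smallest part. This point is its centre, 23 mm above its foot; z is its upright axis.
- capacitor_mid (a point): screw-terminal capacitor, a blue can standing upright, 35 mm diameter, 53 mm tall (56 with its terminals): the largest part. This point is its centre, 26.5 mm above its foot; z is its upright axis.
- pad_a_top (a point): one of four identical black rubber pads, 50 mm diameter, 2 mm thick, in a row 65 mm apart on a fixed aluminium strip (60 mm wide, 346 mm long, 8 mm thick) on the bench; the pads follow each other along the strip as a, b, c, d. This point is the centre of the pad's top face, 10 mm above the bench; x points across the strip, y along it.
- pad_b_top (a point): one of four identical black rubber pads, 50 mm diameter, 2 mm thick, in a row 65 mm apart on a fixed aluminium strip (60 mm wide, 346 mm long, 8 mm thick) on the bench; the pads follow each other along the strip as a, b, c, d. This point is the centre of the pad's top face, 10 mm above the bench; x points across the strip, y along it.
- pad_c_top (a point): one of four identical black rubber pads, 50 mm diameter, 2 mm thick, in a row 65 mm apart on a fixed aluminium strip (60 mm wide, 346 mm long, 8 mm thick) on the bench; the pads follow each other along the strip as a, b, c, d. This point is the centre of the pad's top face, 10 mm above the bench; x points across the strip, y along it.
- pad_d_top (a point): one of four identical black rubber pads, 50 mm diameter, 2 mm thick, in a row 65 mm apart on a fixed aluminium strip (60 mm wide, 346 mm long, 8 mm thick) on the bench; the pads follow each other along the strip as a, b, c, d. This point is the centre of the pad's top face, 10 mm above the bench; x points across the strip, y along it.
- end_post: aluminium end block, 56 mm across the strip, 30 mm along it, 12 mm high, with an upright black knobbed post (24 mm diameter, its top 48 mm above its origin); it is fixed on one end of the strip, 57.5 mm beyond the centre of the end pad (beside pad a or beside pad d). The other end has a like block without a post. Origin: centre of its underside, on the strip's top face, 8 mm above the bench.
- terminal_mid (a point): bystander: cream screw terminal block lying among the parts, 22 x 62 x 16 mm, long side along its y; this point is its centre, 8 mm above the bench. It stays where it is. (Fixed surroundings: a tall test fixture stands on the bench to the left, from x 0.45 m on and y 0.14 m on, up to about 0.4 m high: come to the parts and pads round its front, over the clear bench at y below 0. A low tool tray with a 30 mm rim begins to the right at y -0.19 m, x 0.54 m.)
Not all that is in view belongs to the job. What is shaped like the part that bears capacitor_mid but orange is not meant.

How it is judged:
By the outcome, as a careful person would: the job done as asked, in the order asked, and still so for the second after the job is handed in, with the robot touching nothing.
It also fails if it takes over 112 s, if anything falls off the work surface, if the arm or the gripper's body presses on something with over 40 N, if the wrist force passes 120 N, or if a joint passes its speed limit or range.

## Working session

There is one attempt and no reset: what is moved stays moved. The work goes in short steps, Python scripts to look and compute and a tool call to move; the robot and the scene stay as the last step left them, time stands still between calls to the robot, and variables do not carry over. Pictures are saved under pics/ and viewed, on a budget of 14 in all, crops included, one or two more only if the job needs it, and the job is handed in when it is done.

Besides the shell and the picture viewer there is one more tool, called after ">>>" as name(argument=value, ...) on one line, values as JSON. drive_tool: Moves the arm, as the interface text tells. Its arguments: {"type":"object","properties":{"commands":{"type":"array"}},"required":["commands"]}

```bash
mkdir -p pics; cat > h.py <<'E'
from rig import bot, imaging, workorder
import numpy as np, cv2
def cap(n,f=None):
    c=imaging.get_calibration(n); im,d=imaging.capture(n)
    if f: cv2.imwrite('pics/'+f,im[:,:,::-1])
    return im,d,c
def ray(c,uv,z):
    K=np.array(c['mtx']);D=np.array(c['dist'],float);T=np.array(c['world_to_cam'])
    p=cv2.undistortPoints(np.array(uv,float).reshape(-1,1,2),K,D).reshape(-1,2)
    R=T[:3,:3];o=-R.T@T[:3,3]
    d=np.c_[p,np.ones(len(p))]@R
    return o+d*((z-o[2])/d[:,2])[:,None]
def pts(c,d,mask):
    v,u=np.nonzero(mask&(d>0)); K=np.array(c['mtx']);T=np.array(c['world_to_cam'])
    p=cv2.undistortPoints(np.c_[u,v].astype(float).reshape(-1,1,2),K,np.array(c['dist'],float)).reshape(-1,2)
    X=np.c_[p,np.ones(len(p))]*d[v,u][:,None]
    return (X-T[:3,3])@T[:3,:3]
E
python3 - <<'E'
from h import *
s=bot.read_state();print(s['position'],s['tcp_rot'],s['opening'],s['force'])
for n in('scene','top'):
    im,d,c=cap(n,n+'0.png');print(c['world_to_cam'],c['mtx'])
E
```

```text
[ 0.18211741 -0.59710499  0.22305678] [[ 2.91493197e-01 -2.60735498e-04  9.56572866e-01]
 [-9.56570454e-01  2.18250501e-03  2.91493057e-01]
 [-2.16372766e-03 -9.99997584e-01  3.86773491e-04]] 0.9967663067280003 [-0.62447378 -0.49767808 -0.54745756]
[[ 0.40952653 -0.91224182  0.01014298 -0.3277795 ]
 [-0.54469703 -0.25341577 -0.79942829  0.34026929]
 [ 0.73184231  0.32186225 -0.60067589  0.51213805]
 [ 0.          0.          0.          1.        ]] [[564.71624079   0.         320.36803021]
 [  0.         564.71624079 239.83095923]
 [  0.           0.           1.        ]]
[[ 0.00692889 -0.99996756  0.00410621 -0.09692967]
 [-0.97961568 -0.00761217 -0.20073658  0.58814597]
 [ 0.20076133 -0.00263162 -0.97963665  0.83200498]
 [ 0.          0.          0.          1.        ]] [[489.06934145   0.         314.30819668]
 [  0.         489.06934145 246.72432806]
 [  0.           0.           1.        ]]
```

View pics/scene0.png

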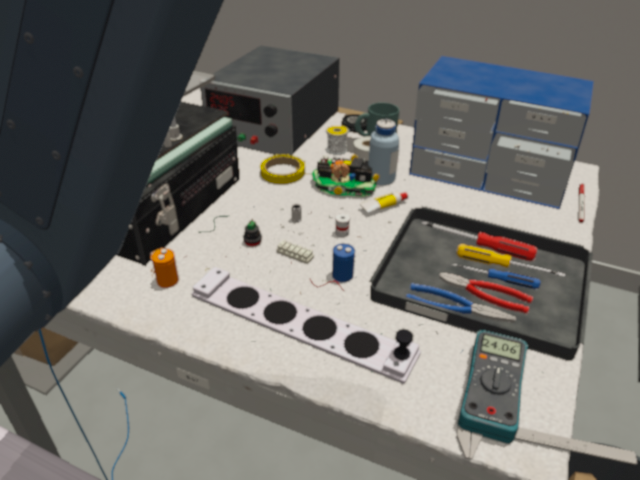

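View pics/top0.png

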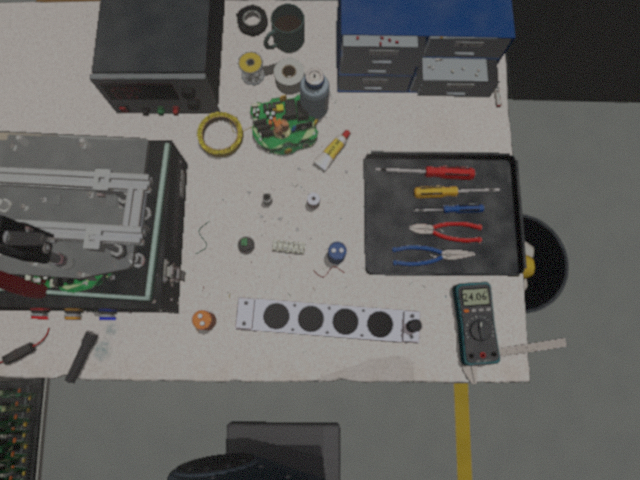

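The pads run left to right at (277,316), (311,319), (345,321) and (380,324) in the top view. The post is on the right at (412,326). The bush is at (267,200), the coupling at (313,201), the button at (246,244), the capacitor at (337,252) and the terminal block at (288,247). The orange decoy is at (203,321).

```bash
cat > m.py <<'E'
from h import *
def top_objs():
    im,d,c=cap('top')
    H,W=d.shape; P=pts(c,d,np.ones_like(d,bool)); Z=np.full((H,W),-1.);v,u=np.nonzero(d>0);Z[v,u]=P[:,2]
    XY=np.zeros((H,W,2));XY[v,u]=P[:,:2]
    return im,c,Z,XY
if __name__=='__main__':
    im,c,Z,XY=top_objs()
    for n,(u,v),h in[('bush',(267,200),.029),('coup',(313,201),.034),('butt',(246,244),.046),('cap',(337,252),.053),('term',(288,247),.016),('post',(412,326),.056)]:
        w=np.s_[v-20:v+20,u-20:u+20]
        m=(Z[w]>h*.6); xy=XY[w][m]; 
        print(n,m.sum(),Z[w].max(),np.median(xy,0),xy.min(0),xy.max(0))
    g=im.max(2); 
    m=((g<60)).astype(np.uint8); m[:290]=0;m[345:]=0;m[:,:255]=0;m[:,400:]=0
    n,l,s,ct=cv2.connectedComponentsWithStats(m)
    for i in range(1,n):
        if s[i,4]>100: print(s[i],ray(c,ct[i],.010))
E
python3 m.py
```

```text
bush 83 0.033552981930978235 [ 6.91755374e-01 -1.53404989e-05] [ 0.68307943 -0.00866527] [0.70300331 0.00880778]
coup 148 0.038867134221526066 [ 0.68710799 -0.08957476] [ 0.67671844 -0.10115163] [ 0.70168443 -0.07796524]
butt 136 0.04309613959583649 [0.60123901 0.0384461 ] [0.59063604 0.02692477] [0.61494573 0.05147636]
cap 316 0.059966730105210336 [ 0.58256915 -0.13426168] [ 0.56670542 -0.15089445] [ 0.60195198 -0.11776545]
term 288 0.021143774562213686 [ 0.59919981 -0.04205053] [ 0.58660289 -0.07293102] [ 0.61279584 -0.01134371]
post 134 0.06064759744282421 [ 0.44873865 -0.27256077] [ 0.43815499 -0.28398783] [ 0.45938215 -0.26290539]
[265 305  23  23 332] [[ 0.46610308 -0.02210947  0.01      ]]
[299 307  23  24 414] [[ 0.46164687 -0.08644698  0.01      ]]
[334 310  23  24 439] [[ 0.45715473 -0.15108942  0.01      ]]
[368 312  24  25 449] [[ 0.4525482  -0.21586145  0.01      ]]
```

>>> drive_tool(commands=[{"wy": -0.1014},{"wy": -0.1014},{"wy": -0.1014},{"wy": -0.1014},{"wy": -0.1014},{"wy": -0.1014},{"wy": -0.1014},{"wy": -0.1014}])

```text
schema error: expected keys dx, dy, dz, wx, wy, wz, grip
```

>>> drive_tool(commands=[{"dx": 0.8,"dz": 0.9},{"dx": 0.8,"dz": 0.9},{"dx": 0.8,"dz": 0.9},{"dx": 0.8,"dz": 0.9},{"dx": 0.8,"dz": 0.9},{"dx": 0.8,"dz": 0.9},{"dx": 0.8,"dz": 0.9},{"dx": 0.8,"dz": 0.9}])

```text
schema error: expected keys dx, dy, dz, wx, wy, wz, grip
```

>>> drive_tool(commands=[{"dx": 0,"dy": 0,"dz": 0,"wx": 0,"wy": -0.1014,"wz": 0,"grip": 87},{"dx": 0,"dy": 0,"dz": 0,"wx": 0,"wy": -0.1014,"wz": 0,"grip": 87},{"dx": 0,"dy": 0,"dz": 0,"wx": 0,"wy": -0.1014,"wz": 0,"grip": 87},{"dx": 0,"dy": 0,"dz": 0,"wx": 0,"wy": -0.1014,"wz": 0,"grip": 87},{"dx": 0,"dy": 0,"dz": 0,"wx": 0,"wy": -0.1014,"wz": 0,"grip": 87},{"dx": 0,"dy": 0,"dz": 0,"wx": 0,"wy": -0.1014,"wz": 0,"grip": 87},{"dx": 0,"dy": 0,"dz": 0,"wx": 0,"wy": -0.1014,"wz": 0,"grip": 87},{"dx": 0,"dy": 0,"dz": 0,"wx": 0,"wy": -0.1014,"wz": 0,"grip": 87}])

```text
time_s: 1.15
position: [0.1822, -0.5975, 0.2236]
tcp_rot: [[1.0, -0.0, -0.004], [0.004, 0.001, 1.0], [-0.0, -1.0, 0.001]]
force: [0.7, -0.7, 0.1]
opening: 1.0
```

>>> drive_tool(commands=[{"dx": 0.8,"dy": 0,"dz": 0.9,"wx": 0,"wy": 0,"wz": 0,"grip": 87},{"dx": 0.8,"dy": 0,"dz": 0.9,"wx": 0,"wy": 0,"wz": 0,"grip": 87},{"dx": 0.8,"dy": 0,"dz": 0.9,"wx": 0,"wy": 0,"wz": 0,"grip": 87},{"dx": 0.8,"dy": 0,"dz": 0.9,"wx": 0,"wy": 0,"wz": 0,"grip": 87},{"dx": 0.8,"dy": 0,"dz": 0.9,"wx": 0,"wy": 0,"wz": 0,"grip": 87},{"dx": 0.8,"dy": 0,"dz": 0.9,"wx": 0,"wy": 0,"wz": 0,"grip": 87},{"dx": 0.8,"dy": 0,"dz": 0.9,"wx": 0,"wy": 0,"wz": 0,"grip": 87},{"dx": 0.8,"dy": 0,"dz": 0.9,"wx": 0,"wy": 0,"wz": 0,"grip": 87}])

```text
time_s: 2.15
position: [0.4393, -0.3087, 0.2239]
tcp_rot: [[1.0, -0.0, 0.001], [-0.001, 0.0, 1.0], [-0.0, -1.0, 0.0]]
force: [-0.0, -0.6, 0.2]
opening: 1.0
```

>>> drive_tool(commands=[{"dx": 0.8,"dy": 0,"dz": 0.9,"wx": 0,"wy": 0,"wz": 0,"grip": 87},{"dx": 0.8,"dy": 0,"dz": 0.9,"wx": 0,"wy": 0,"wz": 0,"grip": 87},{"dx": 0.8,"dy": 0,"dz": 0.9,"wx": 0,"wy": 0,"wz": 0,"grip": 87},{"dx": 0.8,"dy": 0,"dz": 0.9,"wx": 0,"wy": 0,"wz": 0,"grip": 87},{"dx": 0.8,"dy": 0,"dz": 0.9,"wx": 0,"wy": 0,"wz": 0,"grip": 87},{"dx": 0.8,"dy": 0,"dz": 0.9,"wx": 0,"wy": 0,"wz": 0,"grip": 87},{"dx": 0,"dy": 0,"dz": 0.9,"wx": 0,"wy": 0,"wz": 0,"grip": 87},{"dx": 0,"dy": 0,"dz": 0,"wx": 0,"wy": 0,"wz": 0,"grip": 87}])

```text
time_s: 3.15
position: [0.6302, -0.0552, 0.2234]
tcp_rot: [[1.0, -0.002, -0.003], [0.003, 0.001, 1.0], [-0.002, -1.0, 0.001]]
force: [-0.2, -0.9, 0.1]
opening: 1.0
```

```bash
python3 - <<'E'
from h import *
s=bot.read_state();print(s['position'],s['joint_positions'])
im,d,c=cap('wrist','w1.png');T=np.array(c['world_to_cam']);print(-T[:3,:3].T@T[:3,3],T[:3,:3])
E
```

```text
[ 0.63018936 -0.05524981  0.22339069] [-1.51294935e+01  3.09057242e+01  8.08862356e+01  2.95299504e-02
  6.83204799e+01 -1.53256776e+01]
[0.63041527 0.02451348 0.38452186] [[ 9.99995238e-01  3.04562534e-03 -4.98408540e-04]
 [ 3.05872777e-03 -9.56626714e-01  2.91300489e-01]
 [ 4.10401226e-04 -2.91300626e-01 -9.56631474e-01]]
```

View pics/w1.png

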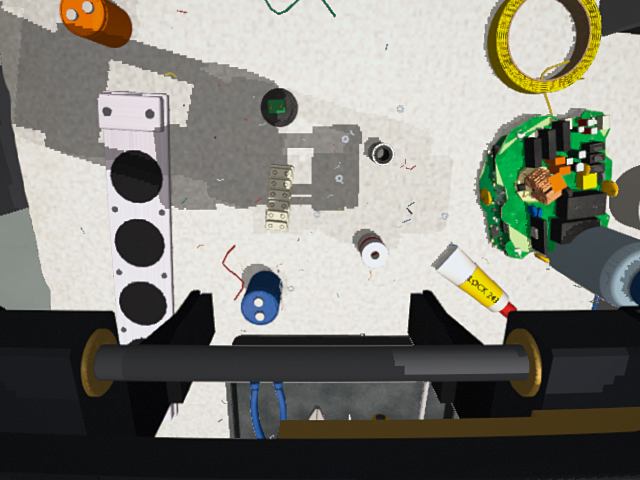

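The wrist view shows the bush at (381,153), the coupling at (374,250), the button at (279,107) and the capacitor at (262,297). Three pads are in view, and the gripper's long side runs along the jaw axis. I'll measure everything from this one view.

```bash
cat > w.py <<'E'
from h import *
def wobj(im,d,c,name,guess,h,base=0.,r=.03):
    H,W=d.shape; Z=np.full((H,W),-1.);XY=np.zeros((H,W,2));v,u=np.nonzero(d>0);P=pts(c,d,np.ones_like(d,bool));Z[v,u]=P[:,2];XY[v,u]=P[:,:2]
    m=(Z>base+h-.007)&(Z<base+h+.012)&(np.hypot(*(XY-guess).transpose(2,0,1))<r)
    v,u=np.nonzero(m)
    if len(u)<20: print(name,'none');return
    (cx,cy),rad=cv2.minEnclosingCircle(np.c_[u,v].astype(np.float32))
    p=ray(c,[[cx,cy],[cx+rad,cy]],base+h)
    print(name,len(u),'zmed %.4f'%np.median(Z[m]),'px',round(cx),round(cy),'xy',p[0,:2].round(4),'r %.4f'%np.hypot(*(p[1]-p[0])[:2]))
    return p[0]
G={'bush':((.692,0),.029),'coup':((.687,-.09),.034),'cap':((.583,-.134),.053),'butt':((.601,.0385),.046),'term':((.599,-.042),.016)}
E
python3 - <<'E'
from w import *
im,d,c=cap('wrist')
for n,(g,h) in G.items(): wobj(im,d,c,n,g,h,r=.04 if n=='term' else .025)
m=(im.max(2)<60).astype(np.uint8); m[:140]=0;m[335:]=0;m[:,:105]=0;m[:,170:]=0
n,l,s,ct=cv2.connectedComponentsWithStats(m)
for i in range(1,n):
    if s[i,4]>300: print(s[i],ray(c,ct[i],.010))
# bush / coupling body circles by bench-level check: button flange
E
```

```text
bush 325 zmed 0.0297 px 382 151 xy [6.92e-01 3.00e-04] r 0.0101
coup 579 zmed 0.0344 px 374 252 xy [ 0.6882 -0.0894] r 0.0129
cap 1115 zmed 0.0528 px 260 304 xy [ 0.5844 -0.1336] r 0.0174
butt 236 zmed 0.0404 px 276 104 xy [0.6027 0.0385] r 0.0084
term 1244 zmed 0.0159 px 278 196 xy [ 0.6001 -0.041 ] r 0.0304
[ 110  149   52   52 2078] [[ 0.46714842 -0.02168118  0.01      ]]
[ 115  218   49   47 1789] [[ 0.46239955 -0.08626284  0.01      ]]
[ 119  280   47   43 1535] [[ 0.45778933 -0.15109755  0.01      ]]
```

>>> drive_tool(commands=[{"dx": 0.77,"dy": 0.8,"dz": 0.69,"wx": 0,"wy": 0,"wz": 0,"grip": 87},{"dx": 0.77,"dy": 0.8,"dz": 0.69,"wx": 0,"wy": 0,"wz": 0,"grip": 87},{"dx": 0,"dy": 0.9,"dz": 0,"wx": 0,"wy": 0,"wz": 0,"grip": 60},{"dx": 0,"dy": 0.9,"dz": 0,"wx": 0,"wy": 0,"wz": 0,"grip": 50},{"dx": 0,"dy": 0.8,"dz": 0,"wx": 0,"wy": 0,"wz": 0,"grip": 50},{"dx": 0,"dy": 0.5,"dz": 0,"wx": 0,"wy": 0,"wz": 0,"grip": 50},{"dx": 0,"dy": 0.2,"dz": 0,"wx": 0,"wy": 0,"wz": 0,"grip": 50},{"dx": 0,"dy": 0,"dz": 0,"wx": 0,"wy": 0,"wz": 0,"grip": 50}])

```text
time_s: 4.25
position: [0.6926, -0.0036, 0.0283]
tcp_rot: [[1.0, 0.0, 0.001], [-0.001, -0.0, 1.0], [0.0, -1.0, -0.0]]
force: [-0.8, 0.3, -0.3]
opening: 0.581
```

>>> drive_tool(commands=[{"dx": 0,"dy": 0.07,"dz": 0.1,"wx": 0,"wy": 0,"wz": 0,"grip": 50},{"dx": 0,"dy": 0,"dz": 0,"wx": 0,"wy": 0,"wz": 0,"grip": 10},{"dx": 0,"dy": 0,"dz": 0,"wx": 0,"wy": 0,"wz": 0,"grip": 10},{"dx": 0,"dy": 0,"dz": 0,"wx": 0,"wy": 0,"wz": 0,"grip": 10},{"dx": 0,"dy": 0,"dz": 0,"wx": 0,"wy": 0,"wz": 0,"grip": 10},{"dx": 0,"dy": 0,"dz": 0,"wx": 0,"wy": 0,"wz": 0,"grip": 10}])

```text
time_s: 5.0
position: [0.6923, 0.0009, 0.0254]
tcp_rot: [[1.0, 0.0, 0.001], [-0.001, -0.0, 1.0], [0.0, -1.0, -0.0]]
force: [-0.5, -0.1, 1.3]
opening: 0.196
```

>>> drive_tool(commands=[{"dx": 0,"dy": -0.5,"dz": 0,"wx": 0,"wy": 0,"wz": 0,"grip": 10},{"dx": 0,"dy": -1,"dz": 0,"wx": 0,"wy": 0,"wz": 0,"grip": 10},{"dx": 0,"dy": -1,"dz": 0,"wx": 0,"wy": 0,"wz": 0,"grip": 10},{"dx": 0,"dy": 0,"dz": 0,"wx": 0,"wy": 0,"wz": 0,"grip": 10}])

```text
time_s: 5.5
position: [0.6957, 0.0005, 0.131]
tcp_rot: [[1.0, 0.01, 0.001], [-0.001, -0.002, 1.0], [0.01, -1.0, -0.002]]
force: [0.2, 0.1, -0.2]
opening: 0.195
```

>>> drive_tool(commands=[{"dx": -0.75,"dy": 0,"dz": -0.68,"wx": 0,"wy": 0,"wz": 0,"grip": 10},{"dx": -0.75,"dy": 0,"dz": -0.68,"wx": 0,"wy": 0,"wz": 0,"grip": 10},{"dx": -0.75,"dy": 0,"dz": -0.68,"wx": 0,"wy": 0,"wz": 0,"grip": 10},{"dx": -0.75,"dy": 0,"dz": -0.68,"wx": 0,"wy": 0,"wz": 0,"grip": 10},{"dx": -0.75,"dy": 0,"dz": -0.68,"wx": 0,"wy": 0,"wz": 0,"grip": 10},{"dx": -0.75,"dy": 0,"dz": -0.68,"wx": 0,"wy": 0,"wz": 0,"grip": 10},{"dx": -0.75,"dy": 0,"dz": -0.68,"wx": 0,"wy": 0,"wz": 0,"grip": 10},{"dx": -0.75,"dy": 0,"dz": -0.68,"wx": 0,"wy": 0,"wz": 0,"grip": 10}])

```text
time_s: 6.5
position: [0.4507, -0.2169, 0.1251]
tcp_rot: [[1.0, -0.001, 0.001], [-0.001, 0.0, 1.0], [-0.001, -1.0, 0.0]]
force: [0.9, -0.6, -1.0]
opening: 0.193
```

```bash
python3 - <<'E'
from h import *
s=bot.read_state();print(s['position'],s['opening'],s['force'])
im,d,c=cap('wrist','w2.png')
im,d,c=cap('top')
m=(im.max(2)<60).astype(np.uint8); m[:290]=0;m[345:]=0;m[:,:255]=0;m[:,400:]=0
E
```

```text
[ 0.4507273  -0.21691586  0.12506395] 0.1934831491273778 [ 0.87208719 -0.56565982 -1.02128903]
```

View pics/w2.png

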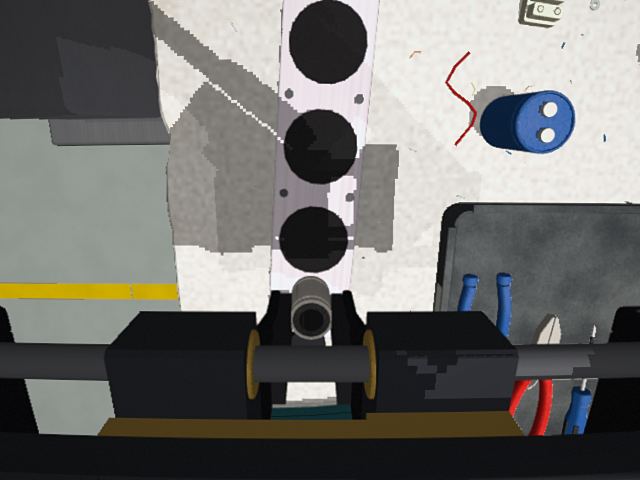

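The bush is held upright, its top at (311,318). Three pads are visible at (328,41), (320,146) and (313,238), so I'll cast those.

```bash
python3 - <<'E'
from h import *
im,d,c=cap('wrist')
print(ray(c,[[328,41],[320,146],[313,238]],.010))
z=.125-.0254+.029
print('bush',ray(c,[[311.5,318]],z))
m=(im.max(2)<60).astype(np.uint8); m[:,:270]=0;m[:,375:]=0;m[275:]=0
n,l,s,ct=cv2.connectedComponentsWithStats(m)
for i in range(1,n):
    if s[i,4]>300: print(s[i],ray(c,ct[i],.010))
E
```

```text
[[ 0.4607091  -0.08748769  0.01      ]
 [ 0.45572873 -0.15217067  0.01      ]
 [ 0.45082477 -0.21603039  0.01      ]]
bush [[ 0.44975932 -0.21853011  0.1286    ]]
[ 292    0   77   82 5026] [[ 0.46178424 -0.0868827   0.01      ]]
[ 286  108   73   75 4238] [[ 0.45718306 -0.15151111  0.01      ]]
[ 282  205   68   66 3505] [[ 0.45261216 -0.21593909  0.01      ]]
```

>>> drive_tool(commands=[{"dx": 0.05,"dy": 0.5,"dz": 0.04,"wx": 0,"wy": 0,"wz": 0,"grip": 10},{"dx": 0,"dy": 0.8,"dz": 0,"wx": 0,"wy": 0,"wz": 0,"grip": 10},{"dx": 0,"dy": 0.5,"dz": 0,"wx": 0,"wy": 0,"wz": 0,"grip": 10},{"dx": 0,"dy": 0.25,"dz": 0,"wx": 0,"wy": 0,"wz": 0,"grip": 10},{"dx": 0,"dy": 0,"dz": 0,"wx": 0,"wy": 0,"wz": 0,"grip": 10},{"dx": 0,"dy": 0,"dz": 0,"wx": 0,"wy": 0,"wz": 0,"grip": 10}])

```text
time_s: 7.4
position: [0.4548, -0.2149, 0.0438]
tcp_rot: [[1.0, 0.001, 0.0], [-0.0, -0.001, 1.0], [0.001, -1.0, -0.001]]
force: [0.3, 0.5, -0.3]
opening: 0.194
```

>>> drive_tool(commands=[{"dx": -0.05,"dy": 0.1,"dz": -0.01,"wx": 0,"wy": 0,"wz": 0,"grip": 10},{"dx": 0,"dy": 0.09,"dz": 0,"wx": 0,"wy": 0,"wz": 0,"grip": 10},{"dx": 0,"dy": 0,"dz": 0,"wx": 0,"wy": 0,"wz": 0,"grip": 10}])

```text
time_s: 7.78
position: [0.4519, -0.2152, 0.0355]
tcp_rot: [[1.0, -0.0, 0.001], [-0.001, 0.0, 1.0], [-0.0, -1.0, 0.0]]
force: [1.1, 0.7, -1.1]
opening: 0.195
```

Release gently and rise.

>>> drive_tool(commands=[{"dx": 0.02,"dy": 0,"dz": -0.01,"wx": 0,"wy": 0,"wz": 0,"grip": 25},{"dx": 0,"dy": 0,"dz": 0,"wx": 0,"wy": 0,"wz": 0,"grip": 50},{"dx": 0,"dy": 0,"dz": 0,"wx": 0,"wy": 0,"wz": 0,"grip": 50},{"dx": 0,"dy": -0.5,"dz": 0,"wx": 0,"wy": 0,"wz": 0,"grip": 50},{"dx": 0,"dy": -1,"dz": 0,"wx": 0,"wy": 0,"wz": 0,"grip": 50},{"dx": 0,"dy": -1,"dz": 0,"wx": 0,"wy": 0,"wz": 0,"grip": 50},{"dx": 0,"dy": 0,"dz": 0,"wx": 0,"wy": 0,"wz": 0,"grip": 60}])

```text
time_s: 8.65
position: [0.4547, -0.2169, 0.1384]
tcp_rot: [[1.0, 0.006, 0.001], [-0.001, -0.004, 1.0], [0.006, -1.0, -0.004]]
force: [0.3, 0.6, -0.3]
opening: 0.626
```

```bash
cat >> w.py <<'E'
PADS={'bush':(.4527,-.2160),'coup':(.4573,-.1513),'butt':(.462,-.0865),'cap':(.4667,-.0218)}
E
python3 - <<'E'
from w import *
print(bot.read_state()['position'])
im,d,c=cap('wrist'); wobj(im,d,c,'wrist bush',PADS['bush'],.029,.010)
im,d,c=cap('top'); wobj(im,d,c,'top bush',PADS['bush'],.029,.014)
im,d,c=cap('scene'); wobj(im,d,c,'scene bush',PADS['bush'],.029,.010)
E
```

```text
[ 0.45467967 -0.21688933  0.13842026]
wrist bush 534 zmed 0.0396 px 306 244 xy [ 0.4521 -0.2155] r 0.0102
top bush none
scene bush 163 zmed 0.0386 px 362 330 xy [ 0.449  -0.2181] r 0.0100
```

>>> drive_tool(commands=[{"dx": 0.83,"dy": 0,"dz": 0.46,"wx": 0,"wy": 0,"wz": 0,"grip": 60},{"dx": 0.83,"dy": 0,"dz": 0.46,"wx": 0,"wy": 0,"wz": 0,"grip": 60},{"dx": 0.83,"dy": 0,"dz": 0.46,"wx": 0,"wy": 0,"wz": 0,"grip": 60},{"dx": 0.83,"dy": 0,"dz": 0.46,"wx": 0,"wy": 0,"wz": 0,"grip": 60},{"dx": 0.83,"dy": 0,"dz": 0.46,"wx": 0,"wy": 0,"wz": 0,"grip": 60},{"dx": 0.83,"dy": 0,"dz": 0.46,"wx": 0,"wy": 0,"wz": 0,"grip": 60},{"dx": 0.83,"dy": 0,"dz": 0.46,"wx": 0,"wy": 0,"wz": 0,"grip": 60},{"dx": 0,"dy": 1,"dz": 0,"wx": 0,"wy": 0,"wz": 0,"grip": 60}])

```text
time_s: 9.8
position: [0.6901, -0.086, 0.0964]
tcp_rot: [[1.0, 0.008, -0.002], [0.002, -0.002, 1.0], [0.008, -1.0, -0.002]]
force: [-0.7, 0.6, -0.3]
opening: 0.689
```

>>> drive_tool(commands=[{"dx": 0,"dy": 0,"dz": 0,"wx": 0,"wy": 0,"wz": 0,"grip": 60},{"dx": 0,"dy": 0,"dz": 0,"wx": 0,"wy": 0,"wz": 0,"grip": 60}])

```text
time_s: 10.05
position: [0.6847, -0.0871, 0.0948]
tcp_rot: [[1.0, -0.002, 0.001], [-0.001, 0.001, 1.0], [-0.002, -1.0, 0.001]]
force: [0.4, -0.2, -0.4]
opening: 0.688
```

>>> drive_tool(commands=[{"dx": 0.09,"dy": 0.6,"dz": -0.06,"wx": 0,"wy": 0,"wz": 0,"grip": 60},{"dx": 0,"dy": 0.7,"dz": 0,"wx": 0,"wy": 0,"wz": 0,"grip": 50},{"dx": 0,"dy": 0.4,"dz": 0,"wx": 0,"wy": 0,"wz": 0,"grip": 50},{"dx": 0,"dy": 0,"dz": 0,"wx": 0,"wy": 0,"wz": 0,"grip": 50},{"dx": 0,"dy": 0,"dz": 0,"wx": 0,"wy": 0,"wz": 0,"grip": 50}])

```text
time_s: 10.68
position: [0.6898, -0.0897, 0.0284]
tcp_rot: [[1.0, 0.002, 0.001], [-0.001, -0.0, 1.0], [0.002, -1.0, -0.0]]
force: [-1.0, -0.0, -0.3]
opening: 0.577
```

>>> drive_tool(commands=[{"dx": -0.03,"dy": 0.07,"dz": 0,"wx": 0,"wy": 0,"wz": 0,"grip": 50},{"dx": 0,"dy": 0,"dz": 0,"wx": 0,"wy": 0,"wz": 0,"grip": 15},{"dx": 0,"dy": 0,"dz": 0,"wx": 0,"wy": 0,"wz": 0,"grip": 15},{"dx": 0,"dy": 0,"dz": 0,"wx": 0,"wy": 0,"wz": 0,"grip": 15},{"dx": 0,"dy": 0,"dz": 0,"wx": 0,"wy": 0,"wz": 0,"grip": 15}])

```text
time_s: 11.3
position: [0.688, -0.0894, 0.025]
tcp_rot: [[1.0, 0.0, 0.001], [-0.001, -0.0, 1.0], [0.0, -1.0, -0.0]]
force: [-0.6, 0.4, -0.4]
opening: 0.275
```

>>> drive_tool(commands=[{"dx": 0,"dy": -0.5,"dz": 0,"wx": 0,"wy": 0,"wz": 0,"grip": 15},{"dx": 0,"dy": -1,"dz": 0,"wx": 0,"wy": 0,"wz": 0,"grip": 15},{"dx": 0,"dy": -0.9,"dz": 0,"wx": 0,"wy": 0,"wz": 0,"grip": 15},{"dx": 0,"dy": 0,"dz": 0,"wx": 0,"wy": 0,"wz": 0,"grip": 15},{"dx": 0,"dy": 0,"dz": 0,"wx": 0,"wy": 0,"wz": 0,"grip": 15}])

```text
time_s: 11.92
position: [0.6874, -0.0893, 0.1211]
tcp_rot: [[1.0, -0.0, 0.001], [-0.001, 0.0, 1.0], [-0.0, -1.0, 0.0]]
force: [0.1, -0.1, -0.9]
opening: 0.277
```

>>> drive_tool(commands=[{"dx": -0.82,"dy": 0,"dz": -0.22,"wx": 0,"wy": 0,"wz": 0,"grip": 15},{"dx": -0.82,"dy": 0,"dz": -0.22,"wx": 0,"wy": 0,"wz": 0,"grip": 15},{"dx": -0.82,"dy": 0,"dz": -0.22,"wx": 0,"wy": 0,"wz": 0,"grip": 15},{"dx": -0.82,"dy": 0,"dz": -0.22,"wx": 0,"wy": 0,"wz": 0,"grip": 15},{"dx": -0.82,"dy": 0,"dz": -0.22,"wx": 0,"wy": 0,"wz": 0,"grip": 15},{"dx": -0.82,"dy": 0,"dz": -0.22,"wx": 0,"wy": 0,"wz": 0,"grip": 15},{"dx": -0.82,"dy": 0,"dz": -0.22,"wx": 0,"wy": 0,"wz": 0,"grip": 15},{"dx": 0,"dy": 0,"dz": 0,"wx": 0,"wy": 0,"wz": 0,"grip": 15}])

```text
time_s: 12.92
position: [0.4547, -0.1499, 0.1197]
tcp_rot: [[1.0, -0.005, 0.003], [-0.003, 0.003, 1.0], [-0.005, -1.0, 0.003]]
force: [-0.4, 0.2, -1.2]
opening: 0.273
```

>>> drive_tool(commands=[{"dx": 0,"dy": 0.6,"dz": 0,"wx": 0,"wy": 0,"wz": 0,"grip": 15},{"dx": 0,"dy": 0.7,"dz": 0,"wx": 0,"wy": 0,"wz": 0,"grip": 15},{"dx": 0,"dy": 0.3,"dz": 0,"wx": 0,"wy": 0,"wz": 0,"grip": 15},{"dx": 0,"dy": 0,"dz": 0,"wx": 0,"wy": 0,"wz": 0,"grip": 15},{"dx": 0,"dy": 0,"dz": 0,"wx": 0,"wy": 0,"wz": 0,"grip": 15}])

```text
time_s: 13.55
position: [0.4588, -0.151, 0.0572]
tcp_rot: [[1.0, 0.001, 0.0], [-0.0, -0.001, 1.0], [0.001, -1.0, -0.001]]
force: [0.3, 0.3, -0.2]
opening: 0.273
```

>>> drive_tool(commands=[{"dx": -0.03,"dy": 0.3,"dz": 0,"wx": 0,"wy": 0,"wz": 0,"grip": 15},{"dx": 0,"dy": 0.18,"dz": 0,"wx": 0,"wy": 0,"wz": 0,"grip": 15},{"dx": 0,"dy": 0,"dz": 0,"wx": 0,"wy": 0,"wz": 0,"grip": 15},{"dx": 0,"dy": 0,"dz": 0,"wx": 0,"wy": 0,"wz": 0,"grip": 15}])

```text
time_s: 14.05
position: [0.457, -0.1509, 0.0376]
tcp_rot: [[1.0, -0.0, 0.001], [-0.001, 0.0, 1.0], [-0.0, -1.0, 0.0]]
force: [0.5, 0.9, -0.9]
opening: 0.275
```

>>> drive_tool(commands=[{"dx": 0,"dy": 0.05,"dz": -0.01,"wx": 0,"wy": 0,"wz": 0,"grip": 15},{"dx": 0,"dy": 0,"dz": 0,"wx": 0,"wy": 0,"wz": 0,"grip": 30},{"dx": 0,"dy": 0,"dz": 0,"wx": 0,"wy": 0,"wz": 0,"grip": 60},{"dx": 0,"dy": 0,"dz": 0,"wx": 0,"wy": 0,"wz": 0,"grip": 60},{"dx": 0,"dy": -0.5,"dz": 0,"wx": 0,"wy": 0,"wz": 0,"grip": 60},{"dx": 0,"dy": -1,"dz": 0,"wx": 0,"wy": 0,"wz": 0,"grip": 60},{"dx": 0,"dy": -1,"dz": 0,"wx": 0,"wy": 0,"wz": 0,"grip": 60},{"dx": 0,"dy": -0.2,"dz": 0,"wx": 0,"wy": 0,"wz": 0,"grip": 60}])

```text
time_s: 15.05
position: [0.4583, -0.152, 0.146]
tcp_rot: [[1.0, 0.005, 0.001], [-0.001, -0.003, 1.0], [0.005, -1.0, -0.003]]
force: [-1.0, 0.2, 0.7]
opening: 0.691
```

```bash
python3 - <<'E'
from w import *
print(bot.read_state()['position'])
im,d,c=cap('wrist','w3.png'); wobj(im,d,c,'wrist coup',PADS['coup'],.034,.010);wobj(im,d,c,'wrist bush',PADS['bush'],.029,.010)
for n in('cap','butt','term'): wobj(im,d,c,n,*G[n],r=.04 if n=='term' else .025)
E
```

```text
[ 0.45830588 -0.15198437  0.14596423]
wrist coup 1015 zmed 0.0443 px 308 244 xy [ 0.4575 -0.1512] r 0.0128
wrist bush 485 zmed 0.0394 px 301 324 xy [ 0.4522 -0.2147] r 0.0099
cap 2330 zmed 0.0529 px 498 222 xy [ 0.5818 -0.1333] r 0.0193
butt none
term 2620 zmed 0.0159 px 512 82 xy [ 0.598  -0.0434] r 0.0351
```

View pics/w3.png

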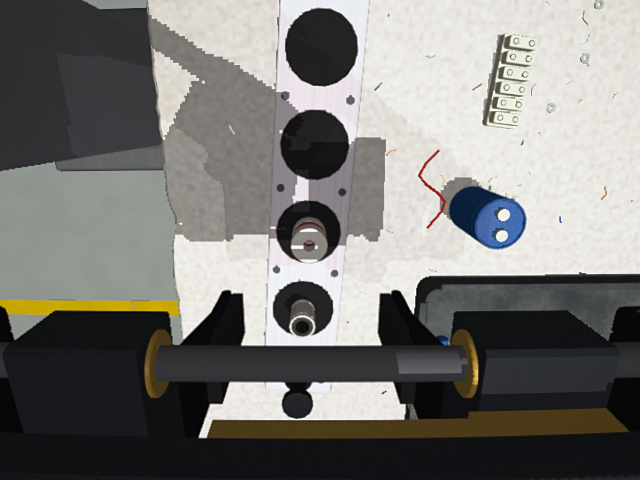

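Both parts are centred on their pads, the bush at (302,324) and the coupling at (309,244). The button is near the tall fixture, so I'll check the clearance before going there.

```bash
python3 - <<'E'
from w import *
im,d,c=cap('top'); P=pts(c,d,np.ones_like(d,bool))
for a in(.45,.5,.55,.6,.65,.7,.75):
    q=P[(P[:,0]>a)&(P[:,0]<a+.05)&(P[:,1]>.07)]
    print(a,[(h,q[q[:,2]>h][:,1].min().round(3)) for h in(.03,.06,.1,.2,.25) if (q[:,2]>h).any()])
E
```

```text
0.45 [(0.03, np.float64(0.091)), (0.06, np.float64(0.162)), (0.1, np.float64(0.162)), (0.2, np.float64(0.267)), (0.25, np.float64(0.267))]
0.5 [(0.03, np.float64(0.13)), (0.06, np.float64(0.13)), (0.1, np.float64(0.13)), (0.2, np.float64(0.13)), (0.25, np.float64(0.13))]
0.55 [(0.03, np.float64(0.131)), (0.06, np.float64(0.131)), (0.1, np.float64(0.131)), (0.2, np.float64(0.131)), (0.25, np.float64(0.131))]
0.6 [(0.03, np.float64(0.127)), (0.06, np.float64(0.127)), (0.1, np.float64(0.127)), (0.2, np.float64(0.127)), (0.25, np.float64(0.127))]
0.65 [(0.03, np.float64(0.162)), (0.06, np.float64(0.162)), (0.1, np.float64(0.162)), (0.2, np.float64(0.164))]
0.7 [(0.03, np.float64(0.16)), (0.06, np.float64(0.16)), (0.1, np.float64(0.16)), (0.2, np.float64(0.163))]
0.75 [(0.03, np.float64(0.16)), (0.06, np.float64(0.16)), (0.1, np.float64(0.16))]
```

>>> drive_tool(commands=[{"dx": 0,"dy": 0,"dz": 0,"wx": 0,"wy": 0.111,"wz": 0,"grip": 60},{"dx": 0,"dy": 0,"dz": 0,"wx": 0,"wy": 0.111,"wz": 0,"grip": 60},{"dx": 0,"dy": 0,"dz": 0,"wx": 0,"wy": 0.111,"wz": 0,"grip": 60},{"dx": 0,"dy": 0,"dz": 0,"wx": 0,"wy": 0.111,"wz": 0,"grip": 60},{"dx": 0,"dy": 0,"dz": 0,"wx": 0,"wy": 0.111,"wz": 0,"grip": 60},{"dx": 0,"dy": 0,"dz": 0,"wx": 0,"wy": 0.111,"wz": 0,"grip": 60},{"dx": 0,"dy": 0,"dz": 0,"wx": 0,"wy": 0.111,"wz": 0,"grip": 60},{"dx": 0,"dy": 0,"dz": 0,"wx": 0,"wy": 0.111,"wz": 0,"grip": 60}])

```text
time_s: 16.15
position: [0.4558, -0.1506, 0.1418]
tcp_rot: [[0.169, -0.003, 0.986], [-0.986, 0.002, 0.169], [-0.003, -1.0, -0.003]]
force: [-0.9, -0.9, -0.5]
opening: 0.693
```

>>> drive_tool(commands=[{"dx": 0,"dy": 0,"dz": 0,"wx": 0,"wy": 0.111,"wz": 0,"grip": 60},{"dx": 0,"dy": 0,"dz": 0,"wx": 0,"wy": 0.111,"wz": 0,"grip": 60},{"dx": 0,"dy": 0,"dz": 0,"wx": 0,"wy": 0.111,"wz": 0,"grip": 60},{"dx": 0,"dy": 0,"dz": 0,"wx": 0,"wy": 0.111,"wz": 0,"grip": 60},{"dx": 0,"dy": 0,"dz": 0,"wx": 0,"wy": 0.111,"wz": 0,"grip": 60},{"dx": 0,"dy": 0,"dz": 0,"wx": 0,"wy": 0.111,"wz": 0,"grip": 60},{"dx": 0,"dy": 0,"dz": 0,"wx": 0,"wy": 0.111,"wz": 0,"grip": 60},{"dx": 0,"dy": 0,"dz": 0,"wx": 0,"wy": 0,"wz": 0,"grip": 60}])

```text
time_s: 17.15
position: [0.456, -0.1507, 0.1421]
tcp_rot: [[-0.864, -0.003, 0.503], [-0.503, 0.002, -0.864], [0.002, -1.0, -0.003]]
force: [0.1, -0.6, 0.0]
opening: 0.688
```

```bash
cat > go.py <<'E'
import sys
from rig import bot
import numpy as np
s=bot.read_state();p=np.array(s['position']);R=np.array(s['tcp_rot'])
t=np.array([float(a) for a in sys.argv[1:4]])
print('pos',p.round(4),'tool units',(R.T@(t-p)/.04).round(3),'yaw',np.degrees(np.arctan2(R[1,0],R[0,0])).round(1),'open mm',round(s['opening']*87,1),'j6',round(s['joint_positions'][5],1))
E
python3 go.py .6027 .0385 .146
```

```text
pos [ 0.456  -0.1507  0.1421] tool units [-5.55  -0.1   -2.241] yaw -149.8 open mm 59.8 j6 118.1
```

>>> drive_tool(commands=[{"dx": -0.79,"dy": 0,"dz": -0.32,"wx": 0,"wy": 0,"wz": 0,"grip": 60},{"dx": -0.79,"dy": 0,"dz": -0.32,"wx": 0,"wy": 0,"wz": 0,"grip": 60},{"dx": -0.79,"dy": 0,"dz": -0.32,"wx": 0,"wy": 0,"wz": 0,"grip": 60},{"dx": -0.79,"dy": 0,"dz": -0.32,"wx": 0,"wy": 0,"wz": 0,"grip": 60},{"dx": -0.79,"dy": 0,"dz": -0.32,"wx": 0,"wy": 0,"wz": 0,"grip": 60},{"dx": -0.79,"dy": 0,"dz": -0.32,"wx": 0,"wy": 0,"wz": 0,"grip": 60},{"dx": -0.79,"dy": 0,"dz": -0.32,"wx": 0,"wy": 0,"wz": 0,"grip": 60},{"dx": 0,"dy": 0,"dz": 0,"wx": 0,"wy": 0,"wz": 0,"grip": 60}])

```text
time_s: 18.15
position: [0.604, 0.039, 0.1424]
tcp_rot: [[-0.862, -0.001, 0.506], [-0.506, 0.0, -0.862], [0.0, -1.0, -0.001]]
force: [-0.2, -0.7, -1.1]
opening: 0.689
```

>>> drive_tool(commands=[{"dx": 0,"dy": 0,"dz": 0,"wx": 0,"wy": 0,"wz": 0,"grip": 60},{"dx": 0,"dy": 0,"dz": 0,"wx": 0,"wy": 0,"wz": 0,"grip": 60}])

```text
time_s: 18.4
position: [0.6023, 0.0364, 0.1432]
tcp_rot: [[-0.865, -0.002, 0.501], [-0.501, -0.0, -0.865], [0.002, -1.0, -0.001]]
force: [-0.2, -0.3, -0.4]
opening: 0.693
```

```bash
python3 go.py .6027 .0385 .030; python3 - <<'E'
from w import *
im,d,c=cap('wrist','w4.png'); wobj(im,d,c,'butt',*G['butt'])
H,W=d.shape;P=pts(c,d,np.ones_like(d,bool))
k=np.hypot(P[:,0]-.6027,P[:,1]-.0385)<.03
for a,b in((.036,.05),(.027,.033),(.009,.016)):
    q=P[k&(P[:,2]>a)&(P[:,2]<b)]
    if len(q): print(a,len(q),q.min(0).round(4),q.max(0).round(4))
E
```

```text
pos [0.6023 0.0364 0.1432] tool units [-0.038  2.829 -0.038] yaw -149.9 open mm 60.3 j6 142.8
butt 307 zmed 0.0404 px 310 250 xy [0.603  0.0372] r 0.0080
0.036 340 [0.5949 0.033  0.036 ] [0.6091 0.0452 0.0473]
0.027 569 [0.5898 0.0266 0.0271] [0.6143 0.0515 0.033 ]
0.009 459 [0.5859 0.0225 0.0096] [0.6185 0.0537 0.0156]
```

View pics/w4.png

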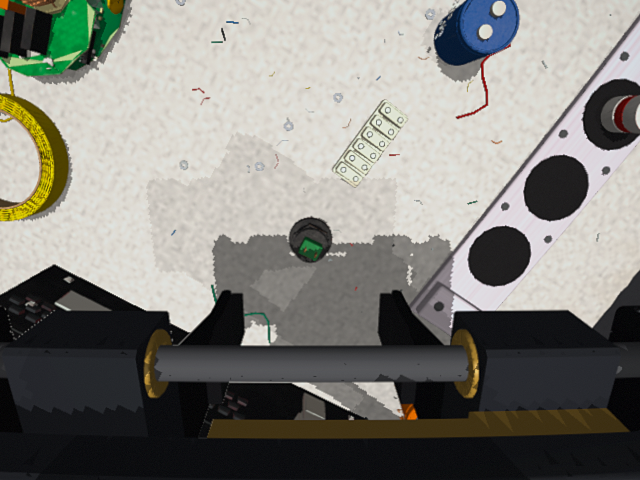

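The button body is centred near (0.602, 0.039), about (311,238) in the picture. The fingertips must stay above the flange, so I'll grip at TCP z of about 37 mm.

>>> drive_tool(commands=[{"dx": -0.03,"dy": 0.6,"dz": -0.06,"wx": 0,"wy": 0,"wz": 0,"grip": 60},{"dx": 0,"dy": 0.8,"dz": 0,"wx": 0,"wy": 0,"wz": 0,"grip": 60},{"dx": 0,"dy": 0.6,"dz": 0,"wx": 0,"wy": 0,"wz": 0,"grip": 50},{"dx": 0,"dy": 0.4,"dz": 0,"wx": 0,"wy": 0,"wz": 0,"grip": 50},{"dx": 0,"dy": 0.2,"dz": 0,"wx": 0,"wy": 0,"wz": 0,"grip": 50},{"dx": 0,"dy": 0,"dz": 0,"wx": 0,"wy": 0,"wz": 0,"grip": 50},{"dx": 0,"dy": 0,"dz": 0,"wx": 0,"wy": 0,"wz": 0,"grip": 50}])

```text
time_s: 19.32
position: [0.6039, 0.0398, 0.0405]
tcp_rot: [[-0.865, 0.002, 0.502], [-0.502, -0.0, -0.865], [-0.001, -1.0, 0.001]]
force: [-0.9, 0.2, 0.1]
opening: 0.578
```

```bash
python3 go.py .602 .039 .037
```

```text
pos [0.6039 0.0398 0.0405] tool units [ 0.052  0.087 -0.007] yaw -149.9 open mm 50.3 j6 143.1
```

>>> drive_tool(commands=[{"dx": 0.05,"dy": 0.08,"dz": -0.01,"wx": 0,"wy": 0,"wz": 0,"grip": 50},{"dx": 0,"dy": 0,"dz": 0,"wx": 0,"wy": 0,"wz": 0,"grip": 40},{"dx": 0,"dy": 0,"dz": 0,"wx": 0,"wy": 0,"wz": 0,"grip": 15},{"dx": 0,"dy": 0,"dz": 0,"wx": 0,"wy": 0,"wz": 0,"grip": 15},{"dx": 0,"dy": 0,"dz": 0,"wx": 0,"wy": 0,"wz": 0,"grip": 15},{"dx": 0,"dy": 0,"dz": 0,"wx": 0,"wy": 0,"wz": 0,"grip": 15}])

```text
time_s: 20.08
position: [0.6013, 0.0393, 0.0365]
tcp_rot: [[-0.865, 0.0, 0.502], [-0.502, 0.0, -0.865], [-0.0, -1.0, 0.0]]
force: [-0.0, 1.1, 0.5]
opening: 0.187
```

```bash
python3 go.py .602 .039 .037
```

```text
pos [0.6013 0.0393 0.0365] tool units [-0.012 -0.013  0.014] yaw -149.9 open mm 16.3 j6 143.0
```

An opening of 16 mm doesn't fit a 25 mm body, so I'll look.

```bash
python3 - <<'E'
from w import *
im,d,c=cap('wrist'); cv2.imwrite('pics/w5.png',cv2.resize(im[180:420,180:460,::-1],None,fx=2,fy=2))
E
```

```text
(no output)
```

View pics/w5.png

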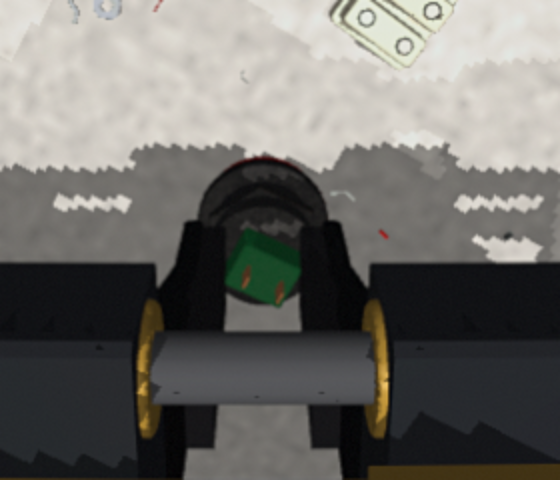

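```bash
python3 - <<'E'
from w import *
im,d,c=cap('wrist')
print(ray(c,[[312,292]],.0105), ray(c,[[311,314]],.046))
P=pts(c,d,np.ones_like(d,bool))
R=np.array(bot.read_state()['tcp_rot']);p=np.array(bot.read_state()['position'])
L=(P-p)@R
k=np.hypot(L[:,0],L[:,2])<.035
for a,b in((.048,.056),(.040,.048),(.033,.040),(.028,.033),(.02,.028),(.014,.02),(.009,.014),(.004,.009)):
    q=L[k&(P[:,2]>a)&(P[:,2]<b)]
    if len(q): print(a,len(q),'toolx',q[:,0].min().round(4),q[:,0].max().round(4),'toolz',q[:,2].min().round(4),q[:,2].max().round(4))
E
```

```text
[[0.60090562 0.03898616 0.0105    ]] [[0.60406735 0.03446034 0.046     ]]
0.048 482 toolx -0.017 0.0166 toolz -0.004 0.0125
0.04 997 toolx -0.0169 0.0166 toolz -0.0087 0.0124
0.033 589 toolx -0.0171 0.0163 toolz -0.0059 0.0122
0.028 752 toolx -0.01 0.0095 toolz -0.0115 0.0131
0.02 414 toolx -0.0129 0.0118 toolz 0.0053 0.0149
0.014 231 toolx -0.0157 0.0157 toolz 0.0019 0.017
0.009 736 toolx -0.0164 0.0158 toolz 0.0004 0.0177
0.004 20 toolx -0.0095 0.0152 toolz 0.0057 0.0165
```

```bash
python3 - <<'E'
from w import *
im,d,c=cap('wrist')
P=pts(c,d,np.ones_like(d,bool)); s=bot.read_state()
R=np.array(s['tcp_rot']);p=np.array(s['position']); L=(P-p)@R
k=(abs(L[:,0])>.0085)&(abs(L[:,0])<.019)&(L[:,2]>.006)&(L[:,2]<.0135)
print(np.histogram(L[k,1]*1000,bins=np.arange(-40,38,3)))
k=(abs(L[:,0])>.0085)&(abs(L[:,0])<.019)&(L[:,1]<.006)&(L[:,1]>-.03)
for a in range(-30,9,4):
    q=L[(abs(L[:,0])<.03)&(L[:,1]*1000>a)&(L[:,1]*1000<a+4)&(L[:,2]<.02)&(L[:,2]>-.02)]
    if len(q): print(a,np.percentile(q[:,0],[0,5,95,100]).round(4),q[:,2].min().round(4),q[:,2].max().round(4))
E
```

```text
(array([228, 222, 219, 173, 203, 176, 151, 149, 137, 128, 126, 117, 116,
        78,   8,  11,  17,  56,  51,   5, 141, 152,  18,   0,  12]), array([-40, -37, -34, -31, -28, -25, -22, -19, -16, -13, -10,  -7,  -4,
        -1,   2,   5,   8,  11,  14,  17,  20,  23,  26,  29,  32,  35]))
-30 [-0.0183 -0.017   0.0167  0.0183] 0.0067 0.0125
-26 [-0.0174 -0.0156  0.0161  0.018 ] -0.0003 0.0125
-22 [-0.0164 -0.0155  0.0155  0.0166] -0.0032 0.0124
-18 [-0.0167 -0.0156  0.0152  0.0165] 0.0013 0.0124
-14 [-0.0168 -0.0157  0.0153  0.0164] -0.0073 0.0124
-10 [-0.0167 -0.0156  0.0152  0.0164] -0.0041 0.0124
-6 [-0.0168 -0.0123  0.012   0.0164] -0.0085 0.0122
-2 [-0.0168 -0.0147  0.0144  0.0164] -0.0078 0.0124
2 [-0.014  -0.0076  0.0074  0.0141] -0.0107 0.0132
6 [-0.0105 -0.0082  0.0077  0.0101] -0.0114 0.0132
```

The depth points show the visible fingers ending only about 3 mm ahead of the TCP. They have closed on the contact block above z = 30 mm. I'll open, lower to TCP z of about 23 mm and grip the black body.

>>> drive_tool(commands=[{"dx": 0,"dy": 0,"dz": 0,"wx": 0,"wy": 0,"wz": 0,"grip": 50},{"dx": 0,"dy": 0,"dz": 0,"wx": 0,"wy": 0,"wz": 0,"grip": 50},{"dx": 0,"dy": 0,"dz": 0,"wx": 0,"wy": 0,"wz": 0,"grip": 50},{"dx": 0,"dy": 0.17,"dz": 0,"wx": 0,"wy": 0,"wz": 0,"grip": 50},{"dx": 0,"dy": 0.16,"dz": 0,"wx": 0,"wy": 0,"wz": 0,"grip": 50},{"dx": 0,"dy": 0,"dz": 0,"wx": 0,"wy": 0,"wz": 0,"grip": 50},{"dx": 0,"dy": 0,"dz": 0,"wx": 0,"wy": 0,"wz": 0,"grip": 50}])

```text
time_s: 21.1
position: [0.6013, 0.0392, 0.0231]
tcp_rot: [[-0.865, -0.0, 0.502], [-0.502, 0.0, -0.865], [0.0, -1.0, -0.0]]
force: [-0.0, 0.5, 0.0]
opening: 0.571
```

```bash
python3 go.py .602 .039 .023; python3 - <<'E'
from w import *
im,d,c=cap('wrist')
P=pts(c,d,np.ones_like(d,bool)); s=bot.read_state()
k=np.hypot(P[:,0]-.602,P[:,1]-.039)<.022
for a,b in((.036,.05),(.026,.031),(.009,.015)):
    q=P[k&(P[:,2]>a)&(P[:,2]<b)]
    if len(q): print(a,len(q),q.min(0).round(4),q.max(0).round(4))
R=np.array(s['tcp_rot']);p=np.array(s['position']); L=(P-p)@R
k=(abs(L[:,0])>.0235)&(abs(L[:,0])<.032)&(L[:,2]>.006)&(L[:,2]<.0135)
print(np.histogram(L[k,1]*1000,bins=np.arange(-10,28,3)))
E
```

```text
pos [0.6013 0.0392 0.0231] tool units [-0.013  0.002  0.014] yaw -149.9 open mm 49.7 j6 143.0
0.036 935 [0.5946 0.0326 0.036 ] [0.6092 0.0447 0.047 ]
0.026 1195 [0.5893 0.0264 0.026 ] [0.6141 0.0513 0.031 ]
0.009 1210 [0.5852 0.0222 0.009 ] [0.6183 0.0534 0.015 ]
(array([136, 127, 118, 100,   3,   0,   0,   0,   0,   0, 234, 264]), array([-10,  -7,  -4,  -1,   2,   5,   8,  11,  14,  17,  20,  23,  26]))
```

The tips are confirmed about 3 mm ahead of the TCP and the button hasn't moved. I'll go a little lower and grip.

>>> drive_tool(commands=[{"dx": 0,"dy": 0.1,"dz": 0,"wx": 0,"wy": 0,"wz": 0,"grip": 50},{"dx": 0,"dy": 0,"dz": 0,"wx": 0,"wy": 0,"wz": 0,"grip": 15},{"dx": 0,"dy": 0,"dz": 0,"wx": 0,"wy": 0,"wz": 0,"grip": 15},{"dx": 0,"dy": 0,"dz": 0,"wx": 0,"wy": 0,"wz": 0,"grip": 15},{"dx": 0,"dy": 0,"dz": 0,"wx": 0,"wy": 0,"wz": 0,"grip": 15}])

```text
time_s: 21.78
position: [0.6013, 0.0392, 0.0193]
tcp_rot: [[-0.865, 0.0, 0.502], [-0.502, -0.0, -0.865], [-0.0, -1.0, 0.0]]
force: [-0.4, -1.2, 0.2]
opening: 0.272
```

>>> drive_tool(commands=[{"dx": 0,"dy": -0.4,"dz": 0,"wx": 0,"wy": 0,"wz": 0,"grip": 15},{"dx": 0,"dy": -0.8,"dz": 0,"wx": 0,"wy": 0,"wz": 0,"grip": 15},{"dx": 0,"dy": -0.8,"dz": 0,"wx": 0,"wy": 0,"wz": 0,"grip": 15},{"dx": 0,"dy": 0,"dz": 0,"wx": 0,"wy": 0,"wz": 0,"grip": 15},{"dx": 0,"dy": 0,"dz": 0,"wx": 0,"wy": 0,"wz": 0,"grip": 15}])

```text
time_s: 22.4
position: [0.6008, 0.0393, 0.0993]
tcp_rot: [[-0.865, -0.001, 0.502], [-0.502, 0.0, -0.865], [0.0, -1.0, -0.0]]
force: [0.2, -0.4, -0.5]
opening: 0.271
```

```bash
python3 go.py .4618 -.0863 .09
```

```text
pos [0.6008 0.0393 0.0993] tool units [4.58  0.233 0.974] yaw -149.9 open mm 23.6 j6 143.0
```

>>> drive_tool(commands=[{"dx": 0.76,"dy": 0,"dz": 0.16,"wx": 0,"wy": 0,"wz": 0,"grip": 15},{"dx": 0.76,"dy": 0,"dz": 0.16,"wx": 0,"wy": 0,"wz": 0,"grip": 15},{"dx": 0.76,"dy": 0,"dz": 0.16,"wx": 0,"wy": 0,"wz": 0,"grip": 15},{"dx": 0.76,"dy": 0,"dz": 0.16,"wx": 0,"wy": 0,"wz": 0,"grip": 15},{"dx": 0.76,"dy": 0,"dz": 0.16,"wx": 0,"wy": 0,"wz": 0,"grip": 15},{"dx": 0.76,"dy": 0,"dz": 0.16,"wx": 0,"wy": 0,"wz": 0,"grip": 15},{"dx": 0,"dy": 0,"dz": 0,"wx": 0,"wy": 0,"wz": 0,"grip": 15},{"dx": 0,"dy": 0,"dz": 0,"wx": 0,"wy": 0,"wz": 0,"grip": 15}])

```text
time_s: 23.4
position: [0.463, -0.0853, 0.0987]
tcp_rot: [[-0.865, -0.0, 0.501], [-0.501, 0.0, -0.865], [0.0, -1.0, -0.001]]
force: [0.1, -0.2, 0.2]
opening: 0.274
```

```bash
python3 go.py .4618 -.0863 .03
```

```text
pos [ 0.463  -0.0853  0.0987] tool units [0.039 1.719 0.006] yaw -149.9 open mm 23.9 j6 125.8
```

>>> drive_tool(commands=[{"dx": 0.03,"dy": 0.6,"dz": 0,"wx": 0,"wy": 0,"wz": 0,"grip": 15},{"dx": 0,"dy": 0.5,"dz": 0,"wx": 0,"wy": 0,"wz": 0,"grip": 15},{"dx": 0,"dy": 0.3,"dz": 0,"wx": 0,"wy": 0,"wz": 0,"grip": 15},{"dx": 0,"dy": 0.15,"dz": 0,"wx": 0,"wy": 0,"wz": 0,"grip": 15},{"dx": 0,"dy": 0,"dz": 0,"wx": 0,"wy": 0,"wz": 0,"grip": 15},{"dx": 0,"dy": 0,"dz": 0,"wx": 0,"wy": 0,"wz": 0,"grip": 15}])

```text
time_s: 24.15
position: [0.4622, -0.0862, 0.0377]
tcp_rot: [[-0.865, 0.001, 0.502], [-0.502, -0.0, -0.865], [-0.001, -1.0, 0.001]]
force: [0.8, -0.1, -1.3]
opening: 0.274
```

```bash
python3 go.py .4618 -.0863 .0297
```

```text
pos [ 0.4622 -0.0862  0.0377] tool units [ 0.01   0.2   -0.002] yaw -149.9 open mm 23.8 j6 125.7
```

>>> drive_tool(commands=[{"dx": 0.01,"dy": 0.1,"dz": 0,"wx": 0,"wy": 0,"wz": 0,"grip": 15},{"dx": 0,"dy": 0.09,"dz": 0,"wx": 0,"wy": 0,"wz": 0,"grip": 15},{"dx": 0,"dy": 0,"dz": 0,"wx": 0,"wy": 0,"wz": 0,"grip": 15},{"dx": 0,"dy": 0,"dz": 0,"wx": 0,"wy": 0,"wz": 0,"grip": 15}])

```text
time_s: 24.65
position: [0.4613, -0.0863, 0.0296]
tcp_rot: [[-0.865, -0.0, 0.502], [-0.502, 0.0, -0.865], [0.0, -1.0, -0.0]]
force: [0.4, -0.2, -1.0]
opening: 0.268
```

>>> drive_tool(commands=[{"dx": 0,"dy": 0,"dz": 0,"wx": 0,"wy": 0,"wz": 0,"grip": 30},{"dx": 0,"dy": 0,"dz": 0,"wx": 0,"wy": 0,"wz": 0,"grip": 50},{"dx": 0,"dy": 0,"dz": 0,"wx": 0,"wy": 0,"wz": 0,"grip": 50},{"dx": 0,"dy": -0.5,"dz": 0,"wx": 0,"wy": 0,"wz": 0,"grip": 50},{"dx": 0,"dy": -1,"dz": 0,"wx": 0,"wy": 0,"wz": 0,"grip": 60},{"dx": 0,"dy": -1,"dz": 0,"wx": 0,"wy": 0,"wz": 0,"grip": 60},{"dx": 0,"dy": 0,"dz": 0,"wx": 0,"wy": 0,"wz": 0,"grip": 60}])

```text
time_s: 25.52
position: [0.4633, -0.087, 0.1322]
tcp_rot: [[-0.865, 0.006, 0.502], [-0.502, -0.003, -0.865], [-0.004, -1.0, 0.006]]
force: [-0.2, 0.6, -0.7]
opening: 0.681
```

```bash
python3 go.py .583 -.134 .13; python3 - <<'E'
from w import *
im,d,c=cap('wrist','w6.png')
P=pts(c,d,np.ones_like(d,bool))
k=np.hypot(P[:,0]-.462,P[:,1]+.0865)<.021
for a,b in((.046,.06),(.036,.041),(.019,.025)):
    q=P[k&(P[:,2]>a)&(P[:,2]<b)]
    if len(q): print(a,len(q),q.min(0).round(4),q.max(0).round(4))
wobj(im,d,c,'coup',PADS['coup'],.034,.010);wobj(im,d,c,'bush',PADS['bush'],.029,.010)
for n in('cap','term'): wobj(im,d,c,n,*G[n],r=.04 if n=='term' else .025)
E
```

```text
pos [ 0.4633 -0.087   0.1322] tool units [-1.998  0.079  2.517] yaw -149.9 open mm 59.2 j6 125.6
0.046 395 [ 0.4549 -0.0925  0.0462] [ 0.4692 -0.0808  0.0568]
0.036 522 [ 0.4497 -0.099   0.0363] [ 0.4743 -0.074   0.041 ]
0.019 515 [ 0.4457 -0.103   0.019 ] [ 0.4784 -0.0721  0.025 ]
coup 1248 zmed 0.0443 px 372 171 xy [ 0.4583 -0.1523] r 0.0129
bush 747 zmed 0.0395 px 435 81 xy [ 0.4536 -0.2159] r 0.0109
cap 3240 zmed 0.0529 px 173 87 xy [ 0.5826 -0.1361] r 0.0194
term 2411 zmed 0.0159 px 118 198 xy [ 0.5982 -0.046 ] r 0.0308
```

View pics/w6.png

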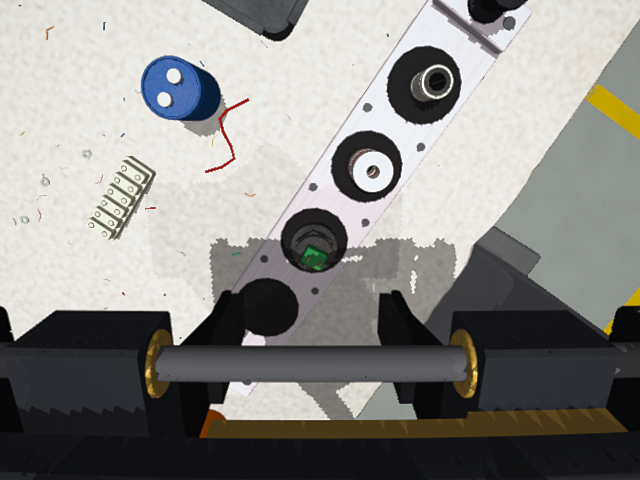

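The button is centred on its pad (312,240), and the bush and coupling are still good. Next is the capacitor.

>>> drive_tool(commands=[{"dx": -0.51,"dy": 0,"dz": 0.63,"wx": 0,"wy": 0,"wz": 0,"grip": 80},{"dx": -0.51,"dy": 0,"dz": 0.63,"wx": 0,"wy": 0,"wz": 0,"grip": 80},{"dx": -0.51,"dy": 0,"dz": 0.63,"wx": 0,"wy": 0,"wz": 0,"grip": 80},{"dx": -0.51,"dy": 0,"dz": 0.63,"wx": 0,"wy": 0,"wz": 0,"grip": 80},{"dx": 0,"dy": 0,"dz": 0,"wx": 0,"wy": 0,"wz": 0,"grip": 80},{"dx": 0,"dy": 0,"dz": 0,"wx": 0,"wy": 0,"wz": 0,"grip": 80}])

```text
time_s: 26.32
position: [0.5803, -0.1316, 0.1279]
tcp_rot: [[-0.865, -0.005, 0.502], [-0.502, 0.002, -0.865], [0.003, -1.0, -0.004]]
force: [-1.1, 0.7, -0.2]
opening: 0.916
```

```bash
python3 - <<'E'
from w import *
im,d,c=cap('wrist'); p=wobj(im,d,c,'cap',(.583,-.134),.053)
q=pts(c,d,np.ones_like(d,bool));k=(np.hypot(q[:,0]-.583,q[:,1]+.134)<.03)&(q[:,2]>.046)&(q[:,2]<.065);print(q[k].min(0),q[k].max(0))
E
python3 go.py .5835 -.1337 .03
```

```text
cap 2502 zmed 0.0528 px 308 251 xy [ 0.5846 -0.1358] r 0.0175
[ 0.56661202 -0.152281    0.04601334] [ 0.60140253 -0.11749515  0.05787642]
pos [ 0.5803 -0.1315  0.1283] tool units [-0.049  2.457  0.096] yaw -149.9 open mm 80.0 j6 126.4
```

>>> drive_tool(commands=[{"dx": -0.04,"dy": 0.6,"dz": 0.12,"wx": 0,"wy": 0,"wz": 0,"grip": 80},{"dx": 0,"dy": 0.8,"dz": 0,"wx": 0,"wy": 0,"wz": 0,"grip": 80},{"dx": 0,"dy": 0.6,"dz": 0,"wx": 0,"wy": 0,"wz": 0,"grip": 80},{"dx": 0,"dy": 0.3,"dz": 0,"wx": 0,"wy": 0,"wz": 0,"grip": 80},{"dx": 0,"dy": 0.1,"dz": 0,"wx": 0,"wy": 0,"wz": 0,"grip": 80},{"dx": 0,"dy": 0,"dz": 0,"wx": 0,"wy": 0,"wz": 0,"grip": 80},{"dx": 0,"dy": 0,"dz": 0,"wx": 0,"wy": 0,"wz": 0,"grip": 80}])

```text
time_s: 27.25
position: [0.5869, -0.1361, 0.0346]
tcp_rot: [[-0.865, 0.002, 0.502], [-0.502, -0.001, -0.865], [-0.001, -1.0, 0.001]]
force: [-0.0, 0.4, -0.2]
opening: 0.92
```

```bash
python3 go.py .584 -.1348 .03
```

```text
pos [ 0.5869 -0.1361  0.0346] tool units [ 0.047  0.115 -0.065] yaw -149.9 open mm 80.0 j6 126.2
```

>>> drive_tool(commands=[{"dx": 0.05,"dy": 0.1,"dz": -0.06,"wx": 0,"wy": 0,"wz": 0,"grip": 80},{"dx": 0,"dy": 0,"dz": 0,"wx": 0,"wy": 0,"wz": 0,"grip": 60},{"dx": 0,"dy": 0,"dz": 0,"wx": 0,"wy": 0,"wz": 0,"grip": 45},{"dx": 0,"dy": 0,"dz": 0,"wx": 0,"wy": 0,"wz": 0,"grip": 25},{"dx": 0,"dy": 0,"dz": 0,"wx": 0,"wy": 0,"wz": 0,"grip": 25},{"dx": 0,"dy": 0,"dz": 0,"wx": 0,"wy": 0,"wz": 0,"grip": 25},{"dx": 0,"dy": 0,"dz": 0,"wx": 0,"wy": 0,"wz": 0,"grip": 25}])

```text
time_s: 28.12
position: [0.5834, -0.1348, 0.0297]
tcp_rot: [[-0.865, 0.0, 0.502], [-0.502, 0.0, -0.865], [-0.0, -1.0, 0.0]]
force: [-0.3, 0.1, 0.4]
opening: 0.398
```

>>> drive_tool(commands=[{"dx": 0,"dy": -0.3,"dz": 0,"wx": 0,"wy": 0,"wz": 0,"grip": 25},{"dx": 0,"dy": -0.7,"dz": 0,"wx": 0,"wy": 0,"wz": 0,"grip": 25},{"dx": 0,"dy": -0.8,"dz": 0,"wx": 0,"wy": 0,"wz": 0,"grip": 25},{"dx": 0,"dy": -0.6,"dz": 0,"wx": 0,"wy": 0,"wz": 0,"grip": 25},{"dx": 0,"dy": 0,"dz": 0,"wx": 0,"wy": 0,"wz": 0,"grip": 25},{"dx": 0,"dy": 0,"dz": 0,"wx": 0,"wy": 0,"wz": 0,"grip": 25}])

```text
time_s: 28.88
position: [0.5827, -0.1345, 0.1252]
tcp_rot: [[-0.865, -0.001, 0.502], [-0.502, 0.0, -0.865], [0.001, -1.0, -0.001]]
force: [0.3, -0.9, -0.9]
opening: 0.394
```

```bash
python3 go.py .4667 -.0218 .125
```

```text
pos [ 0.5827 -0.1345  0.1252] tool units [ 1.096  0.01  -3.893] yaw -149.9 open mm 34.3 j6 126.2
```

>>> drive_tool(commands=[{"dx": 0.22,"dy": 0,"dz": -0.78,"wx": 0,"wy": 0,"wz": 0,"grip": 25},{"dx": 0.22,"dy": 0,"dz": -0.78,"wx": 0,"wy": 0,"wz": 0,"grip": 25},{"dx": 0.22,"dy": 0,"dz": -0.78,"wx": 0,"wy": 0,"wz": 0,"grip": 25},{"dx": 0.22,"dy": 0,"dz": -0.78,"wx": 0,"wy": 0,"wz": 0,"grip": 25},{"dx": 0.22,"dy": 0,"dz": -0.78,"wx": 0,"wy": 0,"wz": 0,"grip": 25},{"dx": 0,"dy": 0,"dz": 0,"wx": 0,"wy": 0,"wz": 0,"grip": 25},{"dx": 0,"dy": 0,"dz": 0,"wx": 0,"wy": 0,"wz": 0,"grip": 25}])

```text
time_s: 29.75
position: [0.4677, -0.0222, 0.1252]
tcp_rot: [[-0.865, 0.0, 0.502], [-0.502, -0.0, -0.865], [-0.0, -1.0, 0.0]]
force: [-0.1, -0.0, 0.2]
opening: 0.395
```

```bash
python3 go.py .4667 -.0218 .06; python3 - <<'E'
from w import *
im,d,c=cap('wrist');z=bot.read_state()['position'][2]; wobj(im,d,c,'cap held',(.4667,-.0218),.053,z-.0297)
E
```

```text
pos [ 0.4677 -0.0222  0.1252] tool units [ 0.016  1.63  -0.023] yaw -149.9 open mm 34.3 j6 133.5
cap held 5147 zmed 0.1484 px 313 330 xy [ 0.4698 -0.0274] r 0.0295
```

>>> drive_tool(commands=[{"dx": 0.02,"dy": 0.6,"dz": -0.02,"wx": 0,"wy": 0,"wz": 0,"grip": 25},{"dx": 0,"dy": 0.7,"dz": 0,"wx": 0,"wy": 0,"wz": 0,"grip": 25},{"dx": 0,"dy": 0.4,"dz": 0,"wx": 0,"wy": 0,"wz": 0,"grip": 25},{"dx": 0,"dy": 0.2,"dz": 0,"wx": 0,"wy": 0,"wz": 0,"grip": 25},{"dx": 0,"dy": 0,"dz": 0,"wx": 0,"wy": 0,"wz": 0,"grip": 25},{"dx": 0,"dy": 0,"dz": 0,"wx": 0,"wy": 0,"wz": 0,"grip": 25}])

```text
time_s: 30.55
position: [0.4666, -0.0219, 0.0501]
tcp_rot: [[-0.865, 0.001, 0.501], [-0.501, -0.0, -0.865], [-0.001, -1.0, 0.001]]
force: [-0.0, -0.1, -1.2]
opening: 0.396
```

```bash
python3 go.py .4667 -.0218 .0401
```

```text
pos [ 0.4666 -0.0219  0.0501] tool units [-0.003  0.249 -0.002] yaw -149.9 open mm 34.4 j6 133.5
```

>>> drive_tool(commands=[{"dx": 0,"dy": 0.15,"dz": 0,"wx": 0,"wy": 0,"wz": 0,"grip": 25},{"dx": 0,"dy": 0.08,"dz": 0,"wx": 0,"wy": 0,"wz": 0,"grip": 25},{"dx": 0,"dy": 0,"dz": 0,"wx": 0,"wy": 0,"wz": 0,"grip": 25},{"dx": 0,"dy": 0,"dz": 0,"wx": 0,"wy": 0,"wz": 0,"grip": 25}])

```text
time_s: 31.05
position: [0.466, -0.0216, 0.0405]
tcp_rot: [[-0.865, 0.0, 0.502], [-0.502, -0.0, -0.865], [-0.0, -1.0, 0.0]]
force: [-0.1, -0.4, -0.1]
opening: 0.393
```

>>> drive_tool(commands=[{"dx": 0,"dy": 0,"dz": 0,"wx": 0,"wy": 0,"wz": 0,"grip": 40},{"dx": 0,"dy": 0,"dz": 0,"wx": 0,"wy": 0,"wz": 0,"grip": 60},{"dx": 0,"dy": 0,"dz": 0,"wx": 0,"wy": 0,"wz": 0,"grip": 60},{"dx": 0,"dy": -0.5,"dz": 0,"wx": 0,"wy": 0,"wz": 0,"grip": 60},{"dx": 0,"dy": -1,"dz": 0,"wx": 0,"wy": 0,"wz": 0,"grip": 60},{"dx": 0,"dy": -1,"dz": 0,"wx": 0,"wy": 0,"wz": 0,"grip": 60},{"dx": 0,"dy": -0.5,"dz": 0.5,"wx": 0,"wy": 0,"wz": 0,"grip": 60},{"dx": 0,"dy": 0,"dz": 0,"wx": 0,"wy": 0,"wz": 0,"grip": 60}])

```text
time_s: 32.05
position: [0.4781, -0.0401, 0.162]
tcp_rot: [[-0.866, 0.006, 0.501], [-0.501, -0.002, -0.866], [-0.004, -1.0, 0.004]]
force: [0.1, 0.2, 0.1]
opening: 0.687
```

```bash
python3 - <<'E'
from w import *
im,d,c=cap('wrist','w7.png')
wobj(im,d,c,'cap',PADS['cap'],.053,.010);wobj(im,d,c,'coup',PADS['coup'],.034,.010);wobj(im,d,c,'bush',PADS['bush'],.029,.010)
wobj(im,d,c,'term',*G['term'],r=.04)
P=pts(c,d,np.ones_like(d,bool));k=np.hypot(P[:,0]-.462,P[:,1]+.0865)<.021
for a,b in((.036,.041),(.019,.025)):
    q=P[k&(P[:,2]>a)&(P[:,2]<b)]
    if len(q): print('butt',q.min(0).round(4),q.max(0).round(4))
cap('scene','s7.png')
E
```

```text
cap 1983 zmed 0.0628 px 313 277 xy [ 0.4672 -0.023 ] r 0.0176
coup 1138 zmed 0.0442 px 422 116 xy [ 0.4585 -0.1519] r 0.0137
bush 706 zmed 0.0394 px 480 33 xy [ 0.4534 -0.2155] r 0.0118
term 2034 zmed 0.0160 px 177 148 xy [ 0.5985 -0.0452] r 0.0307
butt [ 0.4499 -0.099   0.036 ] [ 0.4744 -0.0743  0.041 ]
butt [ 0.446  -0.1029  0.0195] [ 0.4785 -0.0703  0.0249]
```

View pics/w7.png

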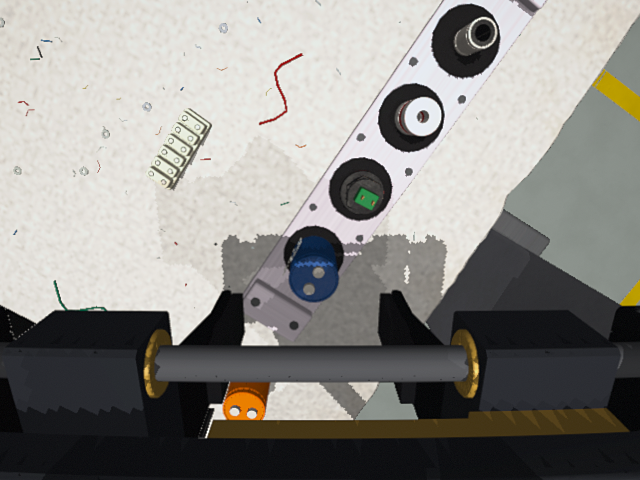

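View pics/s7.png

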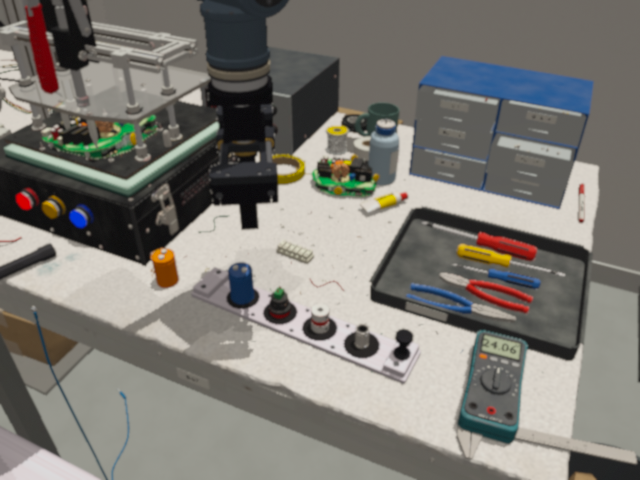

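All four parts stand upright and centred on their pads, in order from the post at (403,345) in the scene view: bush, coupling, button, capacitor. The terminal block is at (295,252), as before. The gripper is clear and open.

```bash
python3 -c "
from rig import workorder
print(workorder.hand_in())"
```

```text
the job is handed in; nothing more can be done
None
```

The four parts stand upright on the kitting strip in order of size, and I handed the job in at about 32 s of the 112 s allowed. From the post outward they are ball bush, shaft coupling, push button and capacitor.

- **Placement:** the last wrist measurements put each part within about 1.5 mm of its pad centre. The final scene picture shows all four upright, with the gripper open and well clear.
- **Terminal block:** I never touched it. Its readings differ by up to 5 mm between viewpoints. I put that down to the measuring method, because it stands at the same spot in the first and last scene pictures.
- **Fingertips:** they ended about 3 mm ahead of the tool point in the depth data, not 22 mm as the interface text says. Because of that, the first grip on the button closed on its contacts. I opened without moving it, went lower and gripped the black body.
- **Forces:** wrist force readings stayed within about 2 N throughout.

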